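# Wedge the rocking comparator stand

## Robot

A 6-joint arm with a two-finger parallel gripper is mounted at the origin on the work surface. World frame = base frame: x ahead of the robot, y to its left, z up, the work surface at z = 0. Lengths are in m, angles in degrees, forces in N, time in s.
With the tool pointing down it reaches from about 0.35 to 0.975 m from the base axis. Payload 7.1 kg.
Tool frame: the origin (TCP) lies on the centre line of the jaws, within the pads' length; the fingertips stand 19 mm ahead of it and the grasp point (between the pads) is the TCP (manip.nose_length is the y of the fingertips in the tool frame, in m); y points along the fingers, x is the direction in which the jaws open and shut, and the axes are right-handed (so a half turn about y gives the same grasp; the last joint's range is limited). The gripper opens to 88 mm and grips with 3 to 60 N. Pads are 20 mm wide; open, the fingers measure 115 mm over their backs; the gripper's body (75 mm by 178 mm) begins 61 mm behind the grasp point.
Start: joints at [70.417, 24.242, 93.386, -0, 62.372, -1.089], TCP at [0.198, 0.593, 0.242] pointing down, gripper open.
Joint ranges: [-172.04, 172.04], [-51.8, 120.97], [4.93, 147.93], [-75.15, 255.16], [6.16, 154.13], [-145.62, 145.62]. Speed limits (degrees/s): [136.94, 136.94, 172.46, 180, 180, 180].

## Interface

Orientations are given as a 3x3 rotation matrix whose columns are the frame's x, y, z axes.
In Python, from workcell import manip, viewer gives the robot as it stands.
- The arm moves only by the shell command python3 -m jog 'ROWS' [FORCE]. ROWS is JSON, a list of rows, each a list of 5 numbers: the finger opening in mm, from 0 to 87.8, then the shift along the world's x, y, z in mm, then the turn about the world's z in rad. A call has 1 to 5 rows; each row shifts and turns the commanded pose from where the row before left it; what a row does not reach is not made up. A row lasts 1/12 s, in which the tool goes at most 41.7 mm and 7.16 degrees, less where a joint would pass 70% of its speed; a pose out of reach is approached as far as the arm can. A call is refused whole if a number of a shift passes 41.7 or a number of a turn 0.125, either way. A call with a gripper value outside its range is refused whole. The fingers move at their own pace and stop on an object; FORCE is the grip in N (left out, the last holds). Time passes only in rows, so rows that do not move let the fingers close. It gives the time, the measured TCP pose, the force and the opening at its end, in the units of the state.
- manip.state(): the state, without advancing time (a new reading comes with each control period).
- viewer.get_image(name): name is "side" or "top"; returns the picture (384x512x3 uint8, red, green, blue); there is no depth.
- viewer.get_calibration(name): a dict with "camera_matrix" (3x3 intrinsics, pixels), "xyz" and "attitude" of the camera in the world. Camera axes: x right, y up, looking along -z (the intrinsics and any distortion apply to the point x, -y, -z); pixel columns grow to the right and rows downward; lengths in m; the calibration is good to about 2 mm. A picture is of the moment at which its call begins. get_calibration takes no time and is no camera call.
- manip.close_job(): hands the job in, once; it reports no verdict.
The state is a dict: "time": time; "joint_positions": joint angles; "dq": joint speeds; "effort": joint torques, N m; "tcp_pos": TCP position; "eef_rot": TCP orientation; "contact_force": force on the tool from outside, world axes, zero at the start; "torque": the same for the moment, N m; "width": finger opening in m.
Only numpy, scipy, OpenCV 4.12 (cv2) and the standard library are available. Lean on these libraries where they do the work, as an engineer would, in place of code of your own. Each camera call takes 0.05 s, during which the arm holds its last target. There are 200 camera calls.

## Task

The comparator stand rocks because one of its four feet hangs clear of the bench. Push the wooden wedge along the bench, thin end first, under that foot until it jams firmly and the stand no longer rocks; then press down firmly with the fingertips on the granite plate right above that foot to feel that it stays level, and let go. Do not lift the wedge, do not shove the stand out of place or tip it, and leave the other things where they are.

Things in the scene. Friction and masses are not known exactly. Their poses are not given: they have to be found in the camera images.
- stand: comparator stand, loose, about 5 kg: dark granite plate 160 (x) x 220 (y) mm, underside 26 and top 62 mm above the bench, on four 22 mm ball feet at x = +-62, y = +-92 mm; three stand on the bench, the one at x = +62, y = -92 ends 9 mm above it. Origin on the bench plane under the plate's centre, z up. Level at first, but tips about 3 degrees if pressed with some 4 N over the short foot
- column (a point): foot of the stand's steel column (26 mm diameter, rises to 312 mm above the bench), on the plate's top. An arm 222 to 242 mm up carries a dial indicator, 54 mm across, centred 80 mm from here in the stand's -y direction, 178 to 232 mm up, its spindle down to 120 mm
- short_foot (a point): lowest point of the short ball foot, 9 mm above the bench while the stand is level; the plate's two nearest edges are 18 mm away from it in the stand's +x and 18 mm in its -y direction
- press_spot (a point): point on the granite plate's top, straight above the short foot, 62 mm above the bench: press down here, with a firm finger push of about 6 N
- shim: plain wooden wedge, about 80 g, 110 mm long (x), 45 mm wide (y): thin end at +x, 3 mm high, rising evenly to 21 mm at the flat upright back face at -x. Origin at the centre of its underside, z up. Lies on the stand's -y side, thin end roughly towards the short foot. It jams when its slope meets the foot, about 18 mm from its middle towards the thin end, and holds by friction
- shim_tip (a point): middle of the wedge's thin end, at bench height
- shim_back (a point): middle of the wedge's back face, at bench height
- ring_gauge: steel ring gauge standing on the stand's plate, 48 mm across, 16 mm high; origin at the centre of its underside
- block: flat plain wooden packing block, 60 x 40 x 18 mm, too thick for the gap; origin at the centre of its underside
- micrometer: outside micrometer lying on the bench, about 65 x 155 x 20 mm; origin at the centre of its C-shaped frame, at bench height
- plug_gauge: upright plug gauge, 24 mm diameter, 105 mm high; origin at the centre of its underside
- oil: small white upright bottle, 40 mm diameter, 100 mm high; origin at the centre of its underside
- indicator: loose dial indicator lying face up, 56 mm diameter, 21 mm high, its stem reaches 76 mm from its origin along its x; origin at the centre of its underside
Things that resemble listed ones, but are neither listed nor needed, are in the scene too. Leave any purple look-alike of the shim alone.

How it is judged:
By the outcome, as a careful person would: the job done as asked, in the order asked, and still so for the second after the job is handed in, with the robot touching nothing.
It also fails if it takes over 54 s, if anything falls off the work surface, if the arm or the gripper's body presses on something with over 40 N, if the wrist force passes 120 N, or if a joint passes its speed limit or range.

## Working session

There is one attempt and no reset: what is moved stays moved. The work goes in short steps, Python scripts to look and compute and a shell command to move; the robot and the scene stay as the last step left them, time stands still between calls to the robot, and variables do not carry over. Pictures are saved under pics/ and viewed, about 8 in all and at most 12, crops included, and the job is handed in when it is done.

```bash
mkdir -p pics; ls; python3 - <<'E'
from workcell import manip, viewer
import cv2, numpy as np
for n in("top","side"):
    im=viewer.get_image(n); c=viewer.get_calibration(n); print(n,c)
    cv2.imwrite(f"pics/{n}0.png",im[:,:,::-1])
print(manip.state())
E
```

```text
pics
top {'camera_matrix': array([[457.81877556,   0.        , 261.46845522],
       [  0.        , 457.81877556, 195.02487686],
       [  0.        ,   0.        ,   1.        ]]), 'xyz': array([ 0.5019291 , -0.00840731,  1.23422978]), 'attitude': array([[-4.99312231e-04,  9.98428633e-01, -5.60358365e-02],
       [-9.99792082e-01,  6.43858901e-04,  2.03808072e-02],
       [ 2.03848606e-02,  5.60343621e-02,  9.98220721e-01]])}
side {'camera_matrix': array([[472.11827004,   0.        , 251.435748  ],
       [  0.        , 472.11827004, 184.74627112],
       [  0.        ,   0.        ,   1.        ]]), 'xyz': array([0.31649854, 0.64651602, 0.82522428]), 'attitude': array([[-0.93265894,  0.25817558, -0.25197752],
       [-0.3605463 , -0.69105903,  0.62645334],
       [-0.01239638,  0.67511687,  0.73760663]])}
{'time': 0.1, 'joint_positions': array([ 7.04144364e+01,  2.42824376e+01,  9.34266143e+01,  1.94533288e-03,
        6.23712638e+01, -1.08963163e+00]), 'dq': array([-0.07981225, -0.05166634,  0.00804988,  0.02572617,  0.08893856,
       -0.0350733 ]), 'effort': array([ 9.94694201e-04, -5.45614493e+01, -2.74324501e+01,  6.45940402e-02,
        1.87924923e-02,  2.13187207e-06]), 'tcp_pos': array([0.19809293, 0.59227921, 0.24095643]), 'eef_rot': array([[ 3.17251927e-01, -4.98234510e-04, -9.48341166e-01],
       [ 9.48340262e-01, -1.31058509e-03,  3.17252313e-01],
       [-1.40094784e-03, -9.99999017e-01,  5.67101994e-05]]), 'contact_force': array([ 0.20503695,  1.04313892, -0.71223437]), 'torque': array([0.04302567, 0.02446972, 0.00520582]), 'width': 0.08765448098478723}
```

View pics/top0.png

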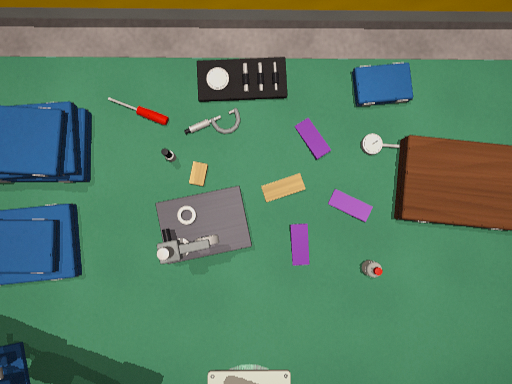

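View pics/side0.png

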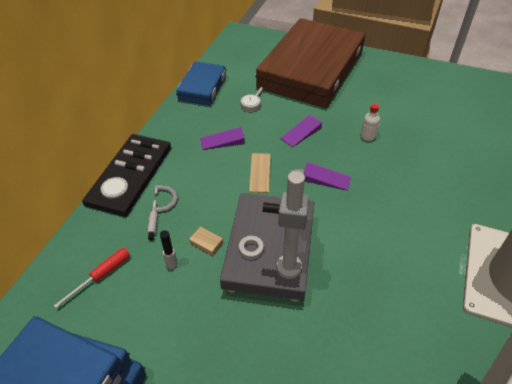

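```bash
cat > h.py <<'E'
import numpy as np, cv2
from workcell import manip, viewer
def ray(n,px):
    c=viewer.get_calibration(n); K=c["camera_matrix"]; R=c["attitude"]
    d=np.linalg.inv(K)@np.array([px[0],px[1],1.]); return c["xyz"], R@(d*[1,-1,-1])
def onz(n,px,z):
    o,d=ray(n,px); return o+d*(z-o[2])/d[2]
def proj(n,P):
    c=viewer.get_calibration(n); v=(c["attitude"].T@(np.asarray(P)-c["xyz"]))*[1,-1,-1]
    u=c["camera_matrix"]@v; return u[:2]/u[2]
E
python3 - <<'E'
from h import *
for n,(x0,y0,x1,y1) in {"top":(145,150,345,300),"side":(195,140,345,305)}.items():
    im=cv2.imread(f"pics/{n}0.png"); h=cv2.cvtColor(im,cv2.COLOR_BGR2HSV)
    m=cv2.inRange(h,(8,90,120),(28,255,255))
    for c in cv2.findContours(m,0,2)[0]:
        if 80<cv2.contourArea(c)<2500: 
            r=cv2.minAreaRect(c); print(n,"wood",r,cv2.boxPoints(r).round(1).tolist(), cv2.approxPolyDP(c,3,True)[:,0].tolist())
    cv2.imwrite(f"pics/{n}c.png",cv2.resize(im[y0:y1,x0:x1],None,fx=3.6,fy=3.6,interpolation=cv2.INTER_CUBIC))
E
```

```text
top wood ((282.7000427246094, 187.10000610351562), (17.076295852661133, 41.10960388183594), 71.56504821777344) [[260.5, 185.5], [299.5, 172.5], [304.8999938964844, 188.6999969482422], [265.8999938964844, 201.6999969482422]] [[300, 174], [261, 186], [266, 201], [304, 189]]
top wood ((197.73077392578125, 173.34616088867188), (14.904827117919922, 22.35723876953125), 11.309932708740234) [[188.1999969482422, 182.8000030517578], [192.60000610351562, 160.89999389648438], [207.1999969482422, 163.8000030517578], [202.8000030517578, 185.8000030517578]] [[193, 162], [189, 182], [202, 185], [207, 164]]
side wood ((205.4861602783203, 239.0259552001953), (28.294118881225586, 17.235294342041016), 28.07248878479004) [[188.89999389648438, 240.0], [197.10000610351562, 224.8000030517578], [222.0, 238.10000610351562], [213.89999389648438, 253.3000030517578]] [[200, 227], [190, 240], [212, 251], [221, 238]]
side wood ((259.8030700683594, 172.5446014404297), (18.416046142578125, 37.941490173339844), 3.179830312728882) [[249.60000610351562, 191.0], [251.6999969482422, 153.10000610351562], [270.0, 154.10000610351562], [267.8999938964844, 192.0]] [[252, 154], [250, 191], [268, 191], [269, 155]]
side wood ((389.7121887207031, 20.125797271728516), (29.060028076171875, 104.68830108642578), 83.0887680053711) [[336.0, 12.0], [439.8999938964844, -0.6000000238418579], [443.3999938964844, 28.299999237060547], [339.5, 40.79999923706055]] [[440, 0], [435, 0], [429, 25], [336, 12], [429, 30]]
side wood ((325.0961608886719, 4.519232273101807), (20.396076202392578, 11.570850372314453), 11.309932708740234) [[314.0, 8.199999809265137], [316.20001220703125, -3.200000047683716], [336.20001220703125, 0.800000011920929], [334.0, 12.199999809265137]] [[314, 8], [334, 12], [332, 0], [320, 0]]
```

View pics/topc.png

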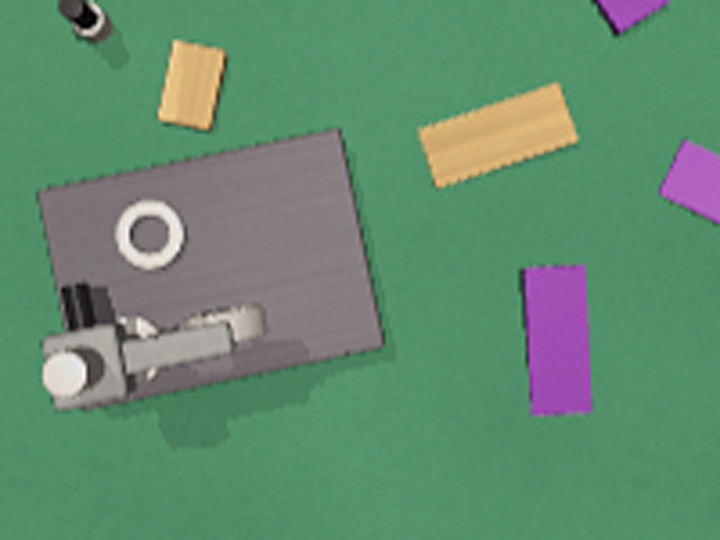

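View pics/sidec.png

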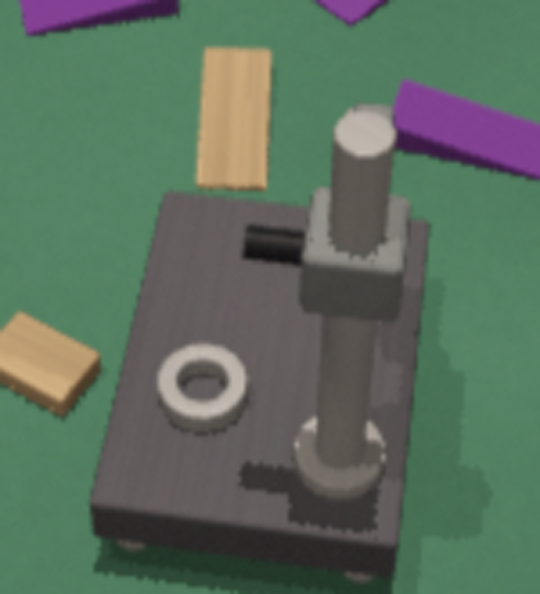

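```bash
python3 - <<'E'
from h import *
f=lambda p:np.array(p)/3.6+[145,150]
P=[onz("top",f(p),.062)[:2] for p in [(38,190),(340,128),(383,345),(55,408)]]
P=np.array(P);print(P, [np.linalg.norm(P[i]-P[(i+1)%4]) for i in range(4)])
ax=(P[1]+P[0]-P[2]-P[3]);ax/=np.linalg.norm(ax); ay=(P[0]+P[3]-P[1]-P[2]);ay/=np.linalg.norm(ay)
yaw=np.arctan2(*(ax+np.array([ay[1],-ay[0]]))[::-1]);print("ax",ax,ay,"yaw",np.degrees(yaw))
c=P.mean(0);X=np.array([np.cos(yaw),np.sin(yaw)]);Y=np.array([-X[1],X[0]])
print("c",c,"foot",c+.062*X-.092*Y)
g=lambda n,p,z:onz(n,p,z)[:2]
for n,T,B in(("top",[(261.1,185.6),(266.4,201.9)],[(299.7,173.1),(305.8,188.9)]),("side",[(249.7,192),(269.3,192)],[(251.8,153.2),(270.3,153.6)])):
    t=[g(n,p,.003) for p in T];b=[g(n,p,.021) for p in B]
    t0=np.mean(t,0);b0=np.mean(b,0);d=t0-b0
    print(n,"tip",t0,"back",b0,"len",np.linalg.norm(d),"w",np.linalg.norm(t[0]-t[1]),np.linalg.norm(b[0]-b[1]),"dir",np.degrees(np.arctan2(d[1],d[0])))
S=lambda p:np.array(p)/3.6+[195,140]
Q=[g("side",S(p),.062) for p in [(95,505),(165,193),(428,224),(395,545)]];print("side plate",Q,np.mean(Q,0))
print("col",g("side",S((340,468)),.066), "coltop",g("top",f((65,372)),.312))
cc=g("top",f((65,372)),.312)-c;print("col in stand",cc@X,cc@Y)
E
```

```text
[[ 0.54775348  0.23786211]
 [ 0.5920283   0.02416109]
 [ 0.43805217 -0.00658793]
 [ 0.39431179  0.22405332]] [np.float64(0.21823928913567298), np.float64(0.15701640767686584), np.float64(0.2347522215176946), np.float64(0.15406179245739132)]
ax [0.98965854 0.14344327] [-0.19430457  0.98094125] yaw 9.725622218511818
c [0.49303644 0.11987215] foot [0.56968695 0.03966804]
top tip [ 0.5745094  -0.03969059] back [ 0.60754756 -0.14319653] len 0.10865081385072169 w 0.04624298709058239 0.04516169525285733 dir 107.70261106234584
side tip [ 0.57155025 -0.03702161] back [ 0.60677126 -0.14220349] len 0.1109222609735215 w 0.04561627787227135 0.04548368868968712 dir 108.5135445604996
side plate [array([0.54290191, 0.24134443]), array([0.58929827, 0.03046493]), array([ 0.43538697, -0.00119202]), array([0.39217384, 0.20900083])] [0.48994025 0.11990454]
col [0.43143593 0.17829307] coltop [0.43706579 0.16919322]
col in stand -0.04683442339373248 0.05806736439176017
```

```bash
python3 -m jog '[[12,0,0,40,0],[12,0,0,40,0],[12,0,0,40,0],[12,10,-20,10,0],[12,19,-34,0,0]]'
python3 -m jog '[[12,19,-35,0,-0.09],[12,19,-35,0,-0.09],[12,19,-35,0,-0.09],[12,19,-35,0,-0.09],[12,19,-35,0,-0.09]]'
python3 -m jog '[[12,19,-35,0,-0.09],[12,19,-35,0,-0.09],[12,19,-35,0,-0.09],[12,19,-35,0,-0.09],[12,19,-35,0,-0.09]]'
python3 -m jog '[[12,19,-35,0,-0.03],[12,19,-35,0,0],[12,19,-35,0,0],[12,19,-35,0,0],[12,19,-35,0,0]]'
python3 -m jog '[[12,19,-35,0,0],[12,19,-35,0,0],[12,19,-34,0,0],[12,0,0,0,0],[12,0,0,0,0]]'
python3 -c "
from workcell import manip;print(manip.state())"
```

```text
time: 0.52
tcp_pos: [0.2269, 0.5417, 0.3756]
eef_rot: [[0.314, 0.002, -0.949], [0.949, 0.007, 0.314], [0.008, -1.0, -0.0]]
contact_force: [0.6, -0.9, -0.5]
width: 0.0576
time: 0.93
tcp_pos: [0.3225, 0.3618, 0.3714]
eef_rot: [[0.701, -0.0, -0.713], [0.713, -0.0, 0.701], [-0.0, -1.0, -0.0]]
contact_force: [0.7, 0.3, 0.7]
width: 0.0246
time: 1.35
tcp_pos: [0.4175, 0.1868, 0.3716]
eef_rot: [[0.942, -0.0, -0.337], [0.337, 0.0, 0.942], [-0.0, -1.0, 0.0]]
contact_force: [0.4, 0.0, 0.4]
width: 0.012
time: 1.77
tcp_pos: [0.5126, 0.0117, 0.3715]
eef_rot: [[0.95, -0.0, -0.312], [0.312, 0.0, 0.95], [-0.0, -1.0, 0.0]]
contact_force: [0.1, 0.9, -0.1]
width: 0.012
time: 2.18
tcp_pos: [0.5694, -0.0919, 0.3707]
eef_rot: [[0.951, -0.002, -0.31], [0.31, 0.0, 0.951], [-0.001, -1.0, 0.001]]
contact_force: [-0.1, 0.7, -0.1]
width: 0.0122
{'time': 2.1833, 'joint_positions': array([-1.03549553e+01,  1.31732736e+01,  9.16970828e+01,  6.46491850e-03,
        7.52266157e+01, -2.83990676e+01]), 'dq': array([ 2.38808911, -1.63749641,  1.97809404,  0.40673194,  0.3594936 ,
        0.6732272 ]), 'effort': array([ -1.60285436, -45.4651165 , -32.29170084,  -0.12324848,
        -0.09032998,  -0.15611895]), 'tcp_pos': array([ 0.56936141, -0.09190548,  0.37069294]), 'eef_rot': array([[ 9.50826079e-01, -1.64530336e-03, -3.09720940e-01],
       [ 3.09721977e-01,  4.11543218e-04,  9.50827076e-01],
       [-1.43693543e-03, -9.99998562e-01,  9.00892634e-04]]), 'contact_force': array([-0.13833444,  0.71307289, -0.05404097]), 'torque': array([-0.07751657,  0.00573998,  0.02699849]), 'width': 0.01224353610673831}
```

```bash
python3 -m jog '[[12,15,-27,0,0],[12,16,-26,0,0],[12,16,-26,-20,0],[12,0,0,-40,0],[12,0,0,-40,0]]'
python3 -m jog '[[12,0,0,-40,0],[12,0,0,-40,0],[12,0,0,-40,0],[12,0,0,-40,0],[12,0,0,0,0]]'
python3 -m jog '[[12,0,0,-30,0],[12,0,0,-25,0],[12,0,0,-15,0],[12,0,0,-8,0],[12,0,0,-8,0]]'
python3 -m jog '[[12,0,0,0,0],[12,0,0,0,0]]'
python3 - <<'E'
from h import *
im=viewer.get_image("top")[:,:,::-1]; im2=viewer.get_image("side")[:,:,::-1]
a=cv2.resize(im[150:270,210:350],None,fx=2.8,fy=4,interpolation=2);a=cv2.resize(im[150:270,210:350],(392,336),interpolation=2);b=cv2.resize(im2[90:210,205:345],(392,336),interpolation=2)
cv2.imwrite("pics/a1.png",np.hstack([a,b])); print(manip.state()["tcp_pos"])
E
```

```text
time: 2.6
tcp_pos: [0.6172, -0.1694, 0.2718]
eef_rot: [[0.95, 0.003, -0.312], [0.312, -0.001, 0.95], [0.003, -1.0, -0.002]]
contact_force: [-0.4, 0.3, -1.2]
width: 0.0122
time: 3.02
tcp_pos: [0.6105, -0.1661, 0.1039]
eef_rot: [[0.949, -0.014, -0.314], [0.314, 0.004, 0.949], [-0.012, -1.0, 0.008]]
contact_force: [-1.0, 0.8, -0.4]
width: 0.012
time: 3.43
tcp_pos: [0.617, -0.169, 0.0266]
eef_rot: [[0.95, 0.001, -0.313], [0.313, -0.0, 0.95], [0.001, -1.0, -0.001]]
contact_force: [0.2, 0.1, 0.5]
width: 0.0118
time: 3.6
tcp_pos: [0.6169, -0.1693, 0.0267]
eef_rot: [[0.95, 0.001, -0.313], [0.313, -0.0, 0.95], [0.001, -1.0, -0.001]]
contact_force: [0.4, 0.6, -0.1]
width: 0.0121
[ 0.61709448 -0.16951393  0.02704625]
```

View pics/a1.png

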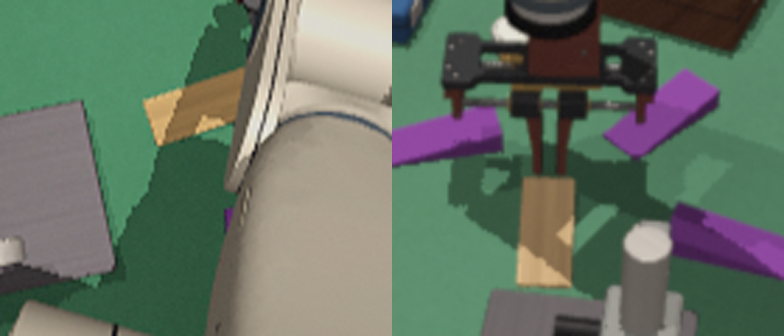

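```bash
python3 -m jog '[[12,-2,5,-2,0],[12,-2,5,-1,0],[12,-1,3,0,0],[12,-1,2,0,0],[12,-1,2,0,0]]'
python3 -m jog '[[12,-1,4,0,-0.006],[12,-1,5,0,-0.01],[12,-1,6,0,-0.012],[12,-1,6,0,-0.012],[12,-1,6,0,-0.012]]'
python3 -m jog '[[12,-1,6,0,-0.012],[12,-1,6,0,-0.012],[12,-1,6,0,-0.012],[12,-1,6,0,-0.012],[12,-1,6,0,-0.012]]'
python3 -m jog '[[12,0,0,0,0]]'
python3 - <<'E'
from h import *
im=viewer.get_image("top")[:,:,::-1]; im2=viewer.get_image("side")[:,:,::-1]
cv2.imwrite("pics/s2.png",im2);cv2.imwrite("pics/t2.png",im)
a=cv2.resize(im[150:270,210:350],(392,336),interpolation=2);b=cv2.resize(im2[90:210,205:345],(392,336),interpolation=2)
cv2.imwrite("pics/a2.png",np.hstack([a,b])); s=manip.state();print(s["tcp_pos"],s["contact_force"])
E
```

```text
time: 4.12
tcp_pos: [0.6091, -0.1519, 0.0228]
eef_rot: [[0.95, 0.0, -0.313], [0.313, -0.0, 0.95], [0.0, -1.0, -0.0]]
contact_force: [-0.3, -0.5, -0.3]
width: 0.0122
time: 4.53
tcp_pos: [0.6042, -0.1246, 0.0227]
eef_rot: [[0.965, 0.0, -0.262], [0.262, -0.0, 0.965], [0.0, -1.0, -0.0]]
contact_force: [0.3, -0.7, -0.3]
width: 0.0116
time: 4.95
tcp_pos: [0.5991, -0.0946, 0.0227]
eef_rot: [[0.979, 0.0, -0.203], [0.203, -0.0, 0.979], [0.0, -1.0, -0.0]]
contact_force: [0.5, -0.2, 0.3]
width: 0.0121
time: 5.03
tcp_pos: [0.5988, -0.094, 0.0226]
eef_rot: [[0.979, -0.001, -0.204], [0.204, 0.0, 0.979], [-0.001, -1.0, 0.0]]
contact_force: [-0.1, 0.2, 0.5]
width: 0.0121
[ 0.59914364 -0.09488104  0.02261218] [-0.31471876 -0.13394644  1.0401528 ]
```

View pics/a2.png

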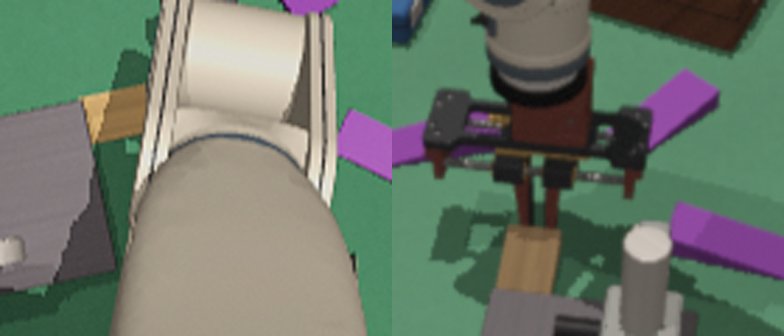

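```bash
python3 - <<'E'
from h import *
im=cv2.imread("pics/s2.png"); h=cv2.cvtColor(im,cv2.COLOR_BGR2HSV)
m=cv2.inRange(h,(8,70,50),(28,255,255)); m[:160]=0;m[:, :230]=0;m[:,280:]=0;m[205:]=0
c=max(cv2.findContours(m,0,2)[0],key=cv2.contourArea);print(cv2.approxPolyDP(c,2,True)[:,0].tolist())
for y in range(168,200,4):
    xs=np.where(m[y])[0]
    if len(xs):
        # height along the slope: iterate
        t=manip.state()["tcp_pos"][:2]; d=np.array([-.203,.979]);n=np.array([.979,.203]); b=t+.01*d;r=[]
        for x in(xs[0]-.5,xs[-1]+.5):
            z=.015
            for _ in range(8):
                p=onz("side",(x,y),z)[:2]-b; z=.021-.018/.11*(p@d)
            r+=[(p@d*1e3).round(1),(p@n*1e3).round(1)]
        print(y,xs[0],xs[-1],r)
E
```

```text
[[247, 170], [242, 192], [261, 194], [263, 170]]
168 263 263 [np.float64(-7.5), np.float64(-13.3), np.float64(-7.8), np.float64(-15.7)]
172 246 264 [np.float64(9.1), np.float64(25.0), np.float64(3.2), np.float64(-19.7)]
176 245 264 [np.float64(20.6), np.float64(25.4), np.float64(14.4), np.float64(-21.4)]
180 245 264 [np.float64(31.7), np.float64(23.5), np.float64(25.5), np.float64(-23.0)]
184 244 263 [np.float64(42.9), np.float64(23.9), np.float64(36.7), np.float64(-22.3)]
188 243 262 [np.float64(54.0), np.float64(24.4), np.float64(47.9), np.float64(-21.6)]
192 242 262 [np.float64(65.0), np.float64(24.8), np.float64(58.6), np.float64(-23.2)]
```

```bash
python3 -m jog '[[12,-1.2,5.9,0,0],[12,-1.2,5.9,0,0],[12,-1.2,5.9,0,0],[12,-1.2,5.9,0,0],[12,-1.2,5.9,0,0]]'
python3 -m jog '[[12,-1,5,0,0],[12,-0.8,4,0,0],[12,-0.4,2,0,0],[12,-0.4,2,0,0],[12,0,0,0,0]]'
python3 -m jog '[[12,-0.3,1.5,0,0],[12,-0.3,1.5,0,0],[12,0,0,0,0]]'
python3 -m jog '[[12,-0.3,1.5,0,0],[12,-0.3,1.5,0,0],[12,0,0,0,0]]'
```

```text
time: 5.55
tcp_pos: [0.5931, -0.0652, 0.0227]
eef_rot: [[0.979, 0.0, -0.205], [0.205, -0.0, 0.979], [0.0, -1.0, -0.0]]
contact_force: [1.1, -1.1, 1.0]
width: 0.012
time: 5.97
tcp_pos: [0.5905, -0.0524, 0.0226]
eef_rot: [[0.979, -0.0, -0.205], [0.205, 0.0, 0.979], [-0.0, -1.0, 0.0]]
contact_force: [0.1, -0.6, 0.6]
width: 0.012
time: 6.22
tcp_pos: [0.59, -0.0497, 0.0226]
eef_rot: [[0.979, -0.0, -0.204], [0.204, 0.0, 0.979], [-0.0, -1.0, 0.0]]
contact_force: [0.6, 0.6, 0.9]
width: 0.012
time: 6.47
tcp_pos: [0.5896, -0.047, 0.0227]
eef_rot: [[0.979, 0.0, -0.205], [0.205, -0.0, 0.979], [0.0, -1.0, -0.0]]
contact_force: [0.9, -3.7, -1.4]
width: 0.0123
```

```bash
python3 -m jog '[[12,-0.2,1,0,0],[12,0,0,0,0]]'
python3 -m jog '[[12,-0.2,1,0,0],[12,0,0,0,0]]'
```

```text
time: 6.63
tcp_pos: [0.5895, -0.0462, 0.0227]
eef_rot: [[0.979, 0.001, -0.205], [0.205, -0.001, 0.979], [0.0, -1.0, -0.001]]
contact_force: [-0.2, -4.8, -1.6]
width: 0.0121
time: 6.8
tcp_pos: [0.5894, -0.0455, 0.0227]
eef_rot: [[0.979, 0.001, -0.205], [0.205, -0.001, 0.979], [0.001, -1.0, -0.001]]
contact_force: [1.7, -6.5, -2.4]
width: 0.0118
```

```bash
python3 -m jog '[[12,-0.2,1,0,0],[12,0,0,0,0]]'
python3 -m jog '[[12,-0.2,1,0,0],[12,0,0,0,0]]'
python3 - <<'E'
from h import *
im=viewer.get_image("top")[:,:,::-1]; im2=viewer.get_image("side")[:,:,::-1]
cv2.imwrite("pics/s3.png",im2);cv2.imwrite("pics/t3.png",im)
a=cv2.resize(im[150:270,150:290],(392,336),interpolation=2);b=cv2.resize(im2[130:310,195:345],(392,470),interpolation=2)
a=cv2.copyMakeBorder(a,0,134,0,0,0)
cv2.imwrite("pics/a3.png",np.hstack([a,b]))
A=cv2.imread("pics/side0.png").astype(int);d=np.abs(A-im2).max(2);d=d[195:300,225:320];print("median/95% change on stand, side",np.median(d),np.percentile(d,90))
E
```

```text
time: 6.97
tcp_pos: [0.5893, -0.0447, 0.0227]
eef_rot: [[0.979, 0.001, -0.205], [0.205, -0.001, 0.979], [0.001, -1.0, -0.001]]
contact_force: [2.0, -7.7, -2.3]
width: 0.0119
time: 7.13
tcp_pos: [0.5892, -0.044, 0.0227]
eef_rot: [[0.979, 0.001, -0.205], [0.205, -0.001, 0.979], [0.001, -1.0, -0.002]]
contact_force: [2.4, -9.0, -2.8]
width: 0.0121
median/95% change on stand, side 12.0 43.0
```

View pics/a3.png

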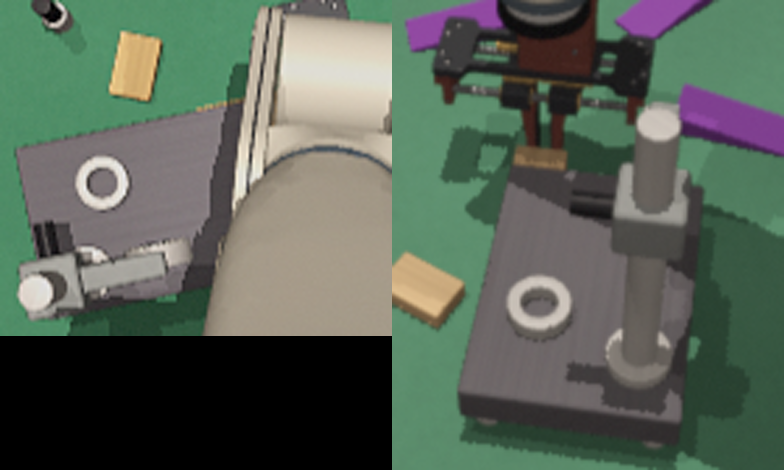

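```bash
cat > shift.py <<'E'
import sys
from h import *
# sub-pixel patch shift between first and current pictures (stand pieces vs fixed block/ring)
s=sys.argv[1]
for n,k,boxes in(("top","t",{"ring":(172,200,200,230),"coltop":(155,242,178,264),"block":(186,158,210,190)}),("side","s",{"coltop":(282,166,310,190),"ring":(234,232,268,264),"base":(270,240,310,282),"corner":(222,265,260,300),"block":(186,222,226,256)})):
    A=cv2.imread(f"pics/{n}0.png",0);B=cv2.imread(f"pics/{k}{s}.png",0)
    for b,(x0,y0,x1,y1) in boxes.items():
        r=cv2.matchTemplate(B[y0-6:y1+6,x0-6:x1+6],A[y0:y1,x0:x1],cv2.TM_CCOEFF_NORMED)
        _,v,_,(x,y)=cv2.minMaxLoc(r)
        q=lambda a,c,e:0.5*(a-e)/(a-2*c+e)
        dx=x-6+(q(*r[y,x-1:x+2]) if 0<x<12 else 0);dy=y-6+(q(*r[y-1:y+2,x]) if 0<y<12 else 0)
        print(n,b,round(float(dx),2),round(float(dy),2),round(v,3))
E
python3 shift.py 3
```

```text
top ring -0.07 0.1 0.988
top coltop -0.26 0.48 0.921
top block 0.0 0.0 0.999
side coltop 0.84 0.69 0.871
side ring 0.12 0.05 0.995
side base 0.02 0.29 0.795
side corner 0.09 0.03 0.998
side block 0.0 -0.0 1.0
```

```bash
python3 -m jog '[[12,0.6,-3,0,0],[12,2,-10,0,0],[12,4,-20,0,0],[12,4,-20,0,0],[12,0,0,30,0]]'
python3 -m jog '[[0,0,0,40,0],[0,0,0,40,0],[0,0,0,40,0],[0,10,-40,20,0],[0,10,-40,0,0]]'
python3 -m jog '[[0,10,-40,0,-0.11],[0,10,-40,0,-0.11],[0,0,-40,0,-0.11],[0,0,0,0,-0.11],[0,0,0,0,-0.11]]'
python3 - <<'E'
from h import *
im=viewer.get_image("top")[:,:,::-1]; im2=viewer.get_image("side")[:,:,::-1]
cv2.imwrite("pics/s4.png",im2);cv2.imwrite("pics/t4.png",im)
a=cv2.resize(im[150:270,150:290],(392,336),interpolation=2);b=cv2.resize(im2[130:310,195:345],(392,470),interpolation=2)
a=cv2.copyMakeBorder(a,0,134,0,0,0)
cv2.imwrite("pics/a4.png",np.hstack([a,b]))
E
python3 shift.py 4
```

```text
time: 7.65
tcp_pos: [0.5966, -0.0981, 0.0484]
eef_rot: [[0.979, -0.008, -0.203], [0.203, 0.001, 0.979], [-0.007, -1.0, 0.003]]
contact_force: [-0.6, -0.4, 0.9]
width: 0.0119
time: 8.07
tcp_pos: [0.6211, -0.1721, 0.1971]
eef_rot: [[0.978, 0.008, -0.208], [0.208, -0.002, 0.978], [0.008, -1.0, -0.003]]
contact_force: [1.8, -0.0, -0.1]
width: 0.0004
time: 8.48
tcp_pos: [0.6377, -0.2952, 0.1905]
eef_rot: [[0.938, -0.0, 0.346], [-0.346, 0.001, 0.938], [-0.0, -1.0, 0.0]]
contact_force: [0.1, -0.0, 0.4]
width: 0.0006
top ring -0.07 0.1 0.988
top coltop -0.19 0.61 0.954
top block 0.0 0.0 0.999
side coltop 0.74 0.76 0.923
side ring 0.11 0.05 0.995
side base 0.07 0.17 0.966
side corner 0.09 0.03 0.998
side block 0.0 -0.0 1.0
```

View pics/a4.png

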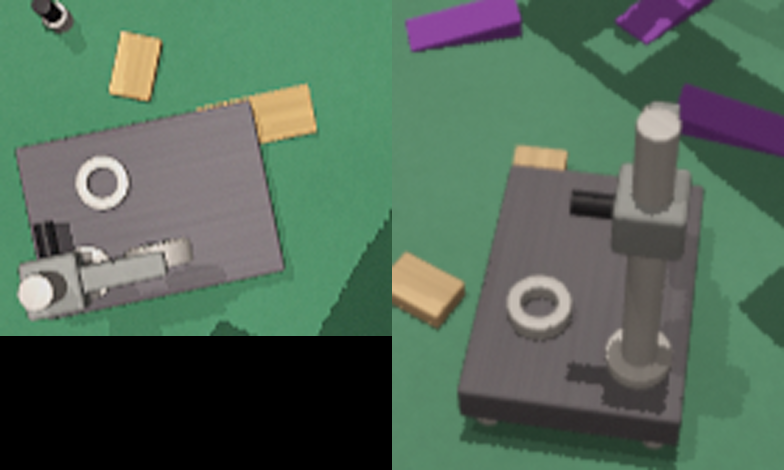

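```bash
python3 -m jog '[[0,-10,25,0,-0.112],[0,-10,25,0,-0.112],[0,-10,25,0,-0.112],[0,-10,25,0,-0.112],[0,-10,25,0,-0.112]]'
python3 -m jog '[[0,-5,10,0,-0.112],[0,-5,10,0,-0.112],[0,-5,10,0,-0.112],[0,0,0,0,-0.112],[0,0,0,0,0]]'
python3 -m jog '[[0,0,30,0,0],[0,0,30,0,0],[0,0,30,0,0],[0,0,30,0,0],[0,0,0,0,0]]'
python3 -m jog '[[0,0,0,0,0],[0,0,0,0,0]]'
```

```text
time: 9.0
tcp_pos: [0.5875, -0.1656, 0.1909]
eef_rot: [[0.618, -0.0, 0.786], [-0.786, 0.0, 0.618], [-0.001, -1.0, 0.0]]
contact_force: [0.8, 0.2, -0.6]
width: 0.0006
time: 9.42
tcp_pos: [0.573, -0.1361, 0.1911]
eef_rot: [[0.218, -0.0, 0.976], [-0.976, 0.0, 0.218], [-0.0, -1.0, -0.0]]
contact_force: [-0.5, -0.7, 0.1]
width: 0.0004
time: 9.83
tcp_pos: [0.5731, -0.0132, 0.1909]
eef_rot: [[0.226, -0.0, 0.974], [-0.974, 0.001, 0.226], [-0.001, -1.0, 0.0]]
contact_force: [-0.6, 0.5, -0.5]
width: 0.0006
time: 10.0
tcp_pos: [0.5735, -0.0174, 0.1909]
eef_rot: [[0.221, 0.0, 0.975], [-0.975, -0.0, 0.221], [0.0, -1.0, 0.0]]
contact_force: [-1.3, 0.4, 0.1]
width: 0.0007
```

```bash
python3 -m jog '[[0,-1,20,0,0],[0,-1,20,0,0],[0,-1,16,0,0],[0,0,0,-20,0],[0,0,0,-20,0]]'
python3 -m jog '[[0,0,0,-20,0],[0,0,0,-15,0],[0,0,0,-10,0],[0,0,0,-7,0],[0,0,0,0,0]]'
python3 - <<'E'
from h import *
im=viewer.get_image("top")[:,:,::-1]; im2=viewer.get_image("side")[:,:,::-1]
cv2.imwrite("pics/s5.png",im2);cv2.imwrite("pics/t5.png",im)
cv2.imwrite("pics/a5.png",cv2.resize(im2[60:310,165:375],(672,600)[::1],interpolation=2))
s=manip.state();print(s["tcp_pos"],s["contact_force"])
E
```

```text
time: 10.42
tcp_pos: [0.5716, 0.0383, 0.1516]
eef_rot: [[0.219, 0.003, 0.976], [-0.976, 0.0, 0.219], [0.001, -1.0, 0.003]]
contact_force: [0.4, 0.2, 0.4]
width: 0.0002
time: 10.83
tcp_pos: [0.5698, 0.0379, 0.0977]
eef_rot: [[0.217, -0.002, 0.976], [-0.976, -0.0, 0.217], [-0.0, -1.0, -0.002]]
contact_force: [-0.5, -1.4, 1.7]
width: 0.0005
[0.57074018 0.03838228 0.09920114] [-0.63224195 -0.81086081  0.78378422]
```

View pics/a5.png

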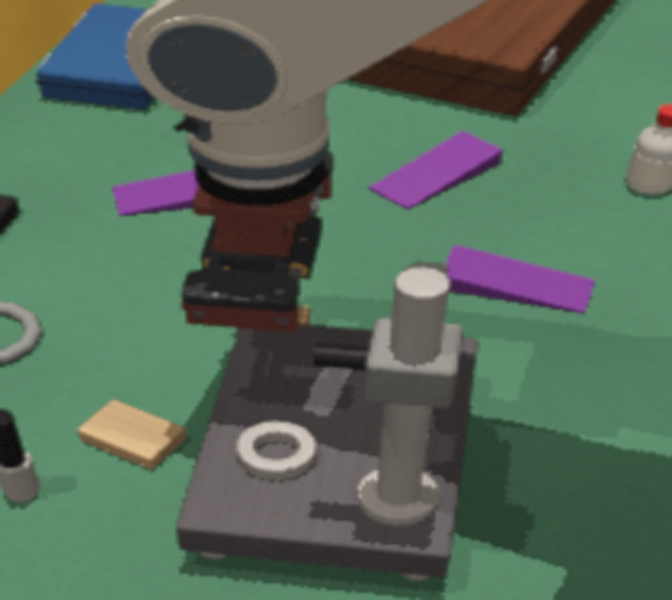

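Clear of column and dial; the arm passes high above. Press down in small steps.

```bash
python3 -m jog '[[0,0,0,-6,0],[0,0,0,-5,0],[0,0,0,-3,0],[0,0,0,-1,0],[0,0,0,0,0]]'
python3 -m jog '[[0,0,0,-1,0],[0,0,0,-1,0],[0,0,0,0,0]]'
```

```text
time: 11.35
tcp_pos: [0.5701, 0.0389, 0.0836]
eef_rot: [[0.217, -0.0, 0.976], [-0.976, -0.0, 0.217], [-0.0, -1.0, -0.0]]
contact_force: [-0.5, -0.5, -0.3]
width: 0.0006
time: 11.6
tcp_pos: [0.5703, 0.0389, 0.0818]
eef_rot: [[0.217, -0.0, 0.976], [-0.976, 0.0, 0.217], [-0.0, -1.0, -0.0]]
contact_force: [-0.3, 0.1, -0.3]
width: 0.0002
```

```bash
python3 -m jog '[[0,0,0,-1,0],[0,0,0,0,0]]'
python3 -m jog '[[0,0,0,-0.7,0],[0,0,0,0,0]]'
```

```text
time: 11.77
tcp_pos: [0.5705, 0.0389, 0.081]
eef_rot: [[0.217, 0.0, 0.976], [-0.976, 0.0, 0.217], [0.0, -1.0, 0.0]]
contact_force: [-0.2, 1.4, 1.3]
width: 0.0001
time: 11.93
tcp_pos: [0.5706, 0.0389, 0.0808]
eef_rot: [[0.217, 0.0, 0.976], [-0.976, 0.0, 0.217], [0.0, -1.0, 0.0]]
contact_force: [-1.5, -0.1, 6.7]
width: 0.0007
```

```bash
python3 -m jog '[[0,0,0,-0.2,0],[0,0,0,0,0],[0,0,0,0,0],[0,0,0,0,0],[0,0,0,0,0]]'
python3 -m jog '[[0,0,0,0,0],[0,0,0,0,0],[0,0,0,0,0],[0,0,0,0,0]]'
python3 - <<'E'
from h import *
cv2.imwrite("pics/s6.png",viewer.get_image("side")[:,:,::-1]);cv2.imwrite("pics/t6.png",viewer.get_image("top")[:,:,::-1])
s=manip.state();print(s["tcp_pos"],s["contact_force"])
E
python3 shift.py 6
python3 -m jog '[[0,0,0,1,0],[0,0,0,3,0],[0,0,0,10,0],[0,0,0,25,0],[0,0,0,40,0]]'
python3 -m jog '[[0,0,0,30,0],[0,0,-35,0,0],[0,0,-40,0,0],[0,0,-40,0,0],[0,0,-40,0,0]]'
python3 -m jog '[[0,0,-40,20,0],[0,0,-40,20,0],[0,0,-40,20,0],[0,0,0,0,0],[0,0,0,0,0]]'
python3 - <<'E'
from h import *
im=viewer.get_image("top")[:,:,::-1]; im2=viewer.get_image("side")[:,:,::-1]
cv2.imwrite("pics/s7.png",im2);cv2.imwrite("pics/t7.png",im)
a=cv2.resize(im[40:290,130:400],(389,360),interpolation=2);b=cv2.resize(im2[60:310,120:390],(389,360),interpolation=2)
cv2.imwrite("pics/a7.png",np.hstack([a,b]))
E
python3 shift.py 7
```

```text
time: 12.35
tcp_pos: [0.5705, 0.0389, 0.0808]
eef_rot: [[0.217, 0.001, 0.976], [-0.976, 0.0, 0.217], [0.0, -1.0, 0.001]]
contact_force: [-3.0, -0.8, 7.7]
width: 0.0003
time: 12.68
tcp_pos: [0.5706, 0.0389, 0.0808]
eef_rot: [[0.217, 0.001, 0.976], [-0.976, 0.0, 0.217], [0.0, -1.0, 0.001]]
contact_force: [-1.7, -0.2, 7.3]
width: 0.0001
[0.57055402 0.0388602  0.0807856 ] [-1.85433632 -0.3464018   8.11121403]
top ring -0.1 0.06 0.424
top coltop -0.2 0.47 0.952
top block -4.01 0.03 0.244
side coltop 0.48 0.67 0.952
side ring 0.02 0.19 0.924
side base 0.01 0.37 0.668
side corner 0.08 0.01 0.999
side block -0.18 -0.0 0.93
time: 13.2
tcp_pos: [0.5678, 0.0387, 0.1572]
eef_rot: [[0.217, -0.007, 0.976], [-0.976, -0.0, 0.217], [-0.001, -1.0, -0.007]]
contact_force: [0.3, 0.7, -1.2]
width: 0.0003
time: 13.62
tcp_pos: [0.5703, -0.1175, 0.1902]
eef_rot: [[0.218, 0.001, 0.976], [-0.976, -0.0, 0.218], [0.001, -1.0, 0.001]]
contact_force: [0.4, -0.2, 0.5]
width: 0.0007
time: 14.03
tcp_pos: [0.5706, -0.2301, 0.2466]
eef_rot: [[0.214, 0.003, 0.977], [-0.977, -0.001, 0.214], [0.002, -1.0, 0.002]]
contact_force: [-0.4, 0.4, -0.4]
width: 0.0005
top ring -0.07 0.1 0.989
top coltop -0.19 0.61 0.953
top block 0.0 -0.0 0.999
side coltop 0.97 0.64 0.904
side ring 0.11 0.05 0.995
side base 0.07 0.17 0.966
side corner 0.09 0.02 0.998
side block 0.0 -0.0 1.0
```

View pics/a7.png

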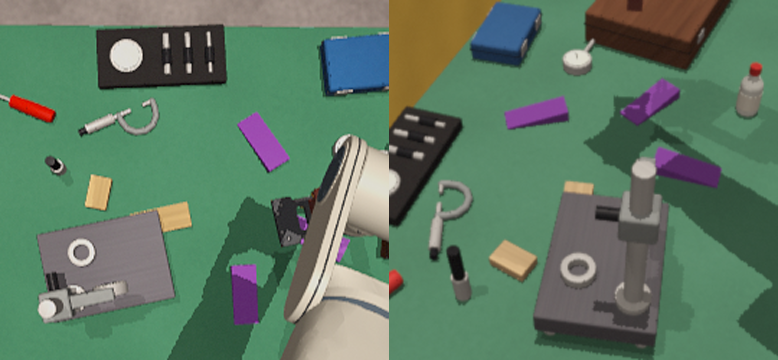

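```bash
python3 -c "
from workcell import manip;print(manip.close_job())"
```

```text
the job is handed in; nothing more can be done
None
```

I pushed the wedge along the bench, thin end first, under the short foot. It jammed with the push at about 9 N. I then backed off, pressed straight above the foot for just under a second, and let go. I handed the job in at about 14 s with the arm clear of everything. The hand-in gave no verdict.

**Press check:** the wrist read 7–8 N, a little over the 6 N asked. The plate held at about 62 mm and did not sink.

**After the press:** the pictures showed the wedge still under the foot. The ring gauge and block had not moved, and the other things looked untouched.

**One reading disagrees slightly:** the stand's plate and base had moved by about 0.2 px or less. The column's top, however, had moved about 0.6 px in the top view and about 1 px in the side view. That suggests the wedge lifted the foot a little, roughly 0.25 degrees of tilt. Shadow changes could account for part of it, and the top-view shift was the same before and after the press.

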